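# Turn back the turn buttons of a picture frame

### The arm

A 7-joint arm with a two-finger parallel gripper is mounted at the origin on the work surface. World frame = base frame: x ahead of the robot, y to its left, z up, the work surface at z = 0. Lengths are in m, angles in rad, forces in N, time in s.
With the tool pointing down it reaches from about 0.425 to 0.95 m from the base axis. Payload 16.7 kg.
Tool frame: the origin (TCP) lies midway between the tips of the shut fingers; the grasp point (between the pads) lies env.grip_point_offset behind it (env.grip_point_offset is the distance from the TCP to the grasp point, in m); z points along the fingers, y is the line along which they close (so a half turn about z gives the same grasp; the last joint's range is limited). The gripper opens to 94 mm and grips with 3 to 60 N. Pads are 16 mm wide; open, the fingers measure 119 mm over their backs; the gripper's body (75 mm by 177 mm) begins 78 mm behind the grasp point.
Start: joints at [-1.357, 0.426, 0.074, 1.606, -0.034, 1.111, -0.067], TCP at [0.24, 0.631, 0.205] pointing down, gripper open.
Joint ranges: [-2.85, 2.85], [-0.5, 2.14], [-1.23, 1.37], [0.21, 2.46], [-1.02, 4.16], [0.16, 2.05], [-2.73, 2.73]. Speed limits (rad/s): [1.89, 1.89, 2.39, 2.39, 3.01, 3.01, 3.01].

### API

Orientations are given as a unit quaternion [x, y, z, w].
In Python, from bench import env gives the robot as it stands.
- The arm moves only by the tool carry_out, never from a script. Its argument "series" is a list of rows, each a list of 7 numbers: the shift along the tool's x, y, z in mm, then the turn, a rotation vector about the tool's x, y, z in degrees, then the opening, from 0 (shut) to 1 (fully open). In form: [[x, y, z, ax, ay, az, gripper], ...]. A call has 1 to 12 rows; each row is the pose to reach, as a shift and turn from the pose commanded when the call began, along the tool's axes at that moment; what a row does not reach only later rows make up. A row lasts 1/10 s, in which the tool goes at most 50 mm and 8.59 degrees, less where a joint would pass 70% of its speed; a pose out of reach is approached as far as the arm can. A call with a gripper value outside its range is refused whole. The fingers move at their own pace and stop on an object; "force" is the grip in N (left out, the last holds). Time passes only in rows, so rows that repeat a pose let the fingers close. It gives the time, the measured TCP pose, the force, the opening and the grip force at its end, in the units of the state.
- env.read_state(): the state, without advancing time (a new reading comes with each control period).
- env.capture(name): name is "scene" or "side" or "wrist"; returns the picture (384x512x3 uint8, blue, green, red); there is no depth.
- env.camera_info(name): a dict with "intrinsics" (3x3 intrinsics, pixels), "extrinsics" (4x4, takes a point from camera to world coordinates). Camera axes: x right, y up, looking along -z (the intrinsics and any distortion apply to the point x, -y, -z); pixel columns grow to the right and rows downward; lengths in m; the calibration is good to about 2 mm. A picture is of the moment at which its call begins: read the wrist's pose just before it. camera_info takes no time and is no camera call; for the wrist camera it gives the pose at the moment of the call.
- env.sign_off(): hands the job in; it is judged then, once.
The state is a dict: "t": time; "qpos": joint angles; "qvel": joint speeds; "joint_torque": joint torques, N m; "eef_pos": TCP position; "tool_rot": TCP orientation; "contact_force": force on the tool from outside, world axes, zero at the start; "ft_torque": the same for the moment, N m; "width": finger opening in m; "grasp_force": force on a finger pad.
Only numpy, scipy, OpenCV 4.12 (cv2) and the standard library are available. Lean on these libraries where they do the work, as an engineer would, in place of code of your own. Each camera call takes 0.05 s, during which the arm holds its last target. There are 200 camera calls.

### The job

A picture frame lies face down on the table, its backing board held by a row of four steel turn buttons along one bar, all pointing inwards over the board. Run a fingertip lightly along the row, starting with the button farthest from the hanging ring and taking each in turn, to push every button round until it lies along the bar with its tip towards the ring. Do not press hard on the frame or buttons, and leave the little paint pot on the board and the things around the frame where they are.

Things in the scene. Friction and masses are not known exactly. Their poses are not given: they have to be found in the camera images.
- frame: Wooden picture frame, face down, fixed to the table; 240 mm along its x, 360 mm along its y, 22 mm high. Origin: centre of its underside, z up. Its four bars are 25 mm wide; between them lies a brown backing board, its top 20 mm above the table (2 mm below the bars). The turn buttons are on the -x bar (nearest the robot), which runs along the frame's y.
- turn0 (a joint): Angle (rad) of turn button 0 (-y end of the row) about its upright pivot. 0: pointing inwards, along the frame's +x; +1.57: along the bar, tip towards the frame's +y; -1.57: along the bar, tip towards its -y. Turns 1.6 either way, starts within 0.35 of 0. Light friction (about 0.03 N m, 1 N at the tip); stays where it is left.
- turn1 (a joint): The same for button 1, next in the row. Each button is a small steel bar with round ends, 12 mm high, 8 mm wide, its tip 36 mm from the pivot; the round hub at the pivot has 6 mm radius and the same height.
- turn2 (a joint): The same for button 2. Bar and board below are nearly level, so a fingertip 2 to 8 mm above the bar's top meets the side of a button and pushes it round. A finger drawn along the row whose near side passes 7 to 16 mm inwards (frame +x) of the pivots turns each button by 65 degrees or more, then slips past its tip.
- turn3 (a joint): The same for button 3, at the +y end of the row.
- pivot0 (a point): Pivot of turn button 0, at the underside of the button, 22.5 mm above the table, at -82.5 mm along the frame's y and -103 mm along its x (8 mm from the bar's inner edge).
- pivot1 (a point): Pivot of turn button 1, at the underside of the button, 22.5 mm above the table, at -27.5 mm along the frame's y and -103 mm along its x (8 mm from the bar's inner edge).
- pivot2 (a point): Pivot of turn button 2, at the underside of the button, 22.5 mm above the table, at 27.5 mm along the frame's y and -103 mm along its x (8 mm from the bar's inner edge).
- pivot3 (a point): Pivot of turn button 3, at the underside of the button, 22.5 mm above the table, at 82.5 mm along the frame's y and -103 mm along its x (8 mm from the bar's inner edge).
- ring: Hanging ring: a steel plate 16 x 14 mm with a wire loop 34 mm across, lying flat (5 mm high) on the bar of the turn buttons, near one end of it, 158 mm from the middle of the row, in line with the pivots, the loop lying inwards over the board as far as 31 mm from the origin. At which end (frame +y or -y) varies. Origin: under the plate, 22 mm above the table. Fixed.
- bumper: Round cork bumper pad, 20 mm across, 4 mm high, fixed on the same bar at the other end, 158 mm from the middle of the row. Origin: centre of its underside.
- pot: Small closed white paint pot, 40 mm across, 45 mm high, 80 g, standing loose on the backing board. Origin: centre of its underside. To be left alone.
- bottle: Paint bottle, 56 mm across, 160 mm high, standing loose on the table at the robot's right of the frame. Origin: centre of its underside. To be left alone.
- tub: Open white tub, 110 mm across, 90 mm high, standing loose at the robot's left of the frame. Origin: centre of its underside. To be left alone.
- brush: Paint brush with a wooden handle lying loose on the table at the robot's right. Origin: about its middle, on the table. To be left alone.

How it is judged:
By the outcome, as a careful person would: the job done as asked, in the order asked, and still so for the second after the job is handed in, with the robot touching nothing.
It also fails if it takes over 40 s, if anything falls off the work surface, if the arm or the gripper's body presses on something with over 40 N, if the wrist force passes 120 N, or if a joint passes its speed limit or range.

## Working session

There is one attempt and no reset: what is moved stays moved. The work goes in short steps, Python scripts to look and compute and a tool call to move; the robot and the scene stay as the last step left them, time stands still between calls to the robot, and variables do not carry over. Pictures are saved under pics/ and viewed, at most 10 in all, crops included, and the job is handed in when it is done.

Besides the shell and the picture viewer there is one more tool, called after "Call:" as name([rows], argument=value, ...), one row to a line, values as JSON. carry_out: Moves the arm, as the interface text tells. Its arguments: {"type":"object","properties":{"series":{"type":"array"},"force":{"type":"number"}},"required":["series"]}

```bash
mkdir -p pics; python3 - <<'E'
from bench import env
import cv2,numpy as np
s=env.read_state();print(s['t'],s['eef_pos'],s['tool_rot'],s['width'],env.grip_point_offset)
a=env.capture("scene");b=env.capture("side")
cv2.imwrite('pics/scene.png',a);cv2.imwrite('pics/side.png',b)
cv2.imwrite('pics/both.png',cv2.resize(np.vstack([a,b]),(450,600))) if 0 else None
for n in("scene","side"):
  i=env.camera_info(n);print(n,np.round(i['intrinsics'],1).tolist(),np.round(i['extrinsics'],3).tolist())
E
```

```text
0.0 [0.24003164 0.63038782 0.20476393] [ 1.80901827e-01  9.83500937e-01 -6.55321499e-04 -8.02545503e-05] 0.09415076910014547 0.0188
scene [[371.6, 0.0, 253.1], [0.0, 371.6, 193.8], [0.0, 0.0, 1.0]] [[0.177, -0.794, 0.582, 1.207], [0.984, 0.132, -0.119, -0.125], [0.018, 0.593, 0.805, 0.969], [0.0, 0.0, 0.0, 1.0]]
side [[348.7, 0.0, 264.0], [0.0, 348.7, 189.0], [0.0, 0.0, 1.0]] [[0.967, 0.134, -0.219, 0.288], [-0.256, 0.539, -0.803, -0.879], [0.01, 0.832, 0.555, 0.667], [0.0, 0.0, 0.0, 1.0]]
```

View pics/scene.png

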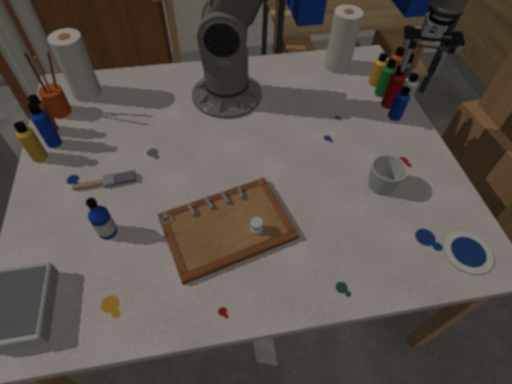

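View pics/side.png

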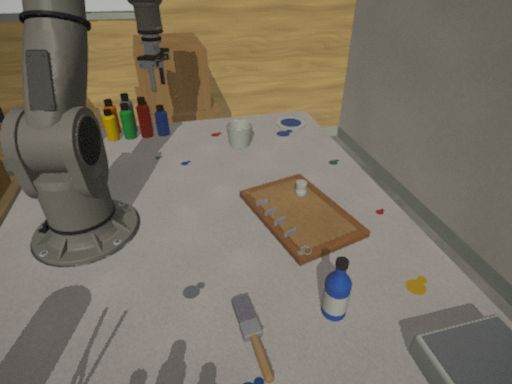

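The scene view shows the frame with corners at about (160,217), (265,181), (298,235) and (183,277). The buttons lie along the robot-side bar between (195,210) and (241,192), with the ring at (167,217) on the robot's right (frame -y). The pot is at (257,226). The side view agrees, with the ring at (305,250) at the near end. I'll now measure the frame in both views.

```bash
cat > h.py <<'E'
import numpy as np,cv2
def ray(i,px,z):
    K=np.array(i['intrinsics']);E=np.array(i['extrinsics'])
    px=np.atleast_2d(np.array(px,float))
    d=np.c_[(px[:,0]-K[0,2])/K[0,0],-(px[:,1]-K[1,2])/K[1,1],-np.ones(len(px))]@E[:3,:3].T
    return E[:3,3]+d*((z-E[2,3])/d[:,2])[:,None]
def proj(i,P):
    K=np.array(i['intrinsics']);E=np.array(i['extrinsics'])
    c=(np.atleast_2d(P)-E[:3,3])@E[:3,:3];c=c*[1,-1,-1]
    return (c/c[:,2:])[:,:2]@K[:2,:2].T+K[:2,2]
E
python3 - <<'E'
from bench import env
import cv2,numpy as np
from h import *
roi={'scene':(150,170,160,120),'side':(230,165,145,105)}
tiles=[]
for n in roi:
  i=env.camera_info(n);im=cv2.imread(f'pics/{n}.png');x,y,w,h=roi[n]
  hsv=cv2.cvtColor(im,cv2.COLOR_BGR2HSV)
  m=cv2.inRange(hsv,(3,75,50),(22,255,255));k=np.zeros_like(m);k[y:y+h,x:x+w]=m[y:y+h,x:x+w]
  k=cv2.morphologyEx(k,cv2.MORPH_OPEN,np.ones((3,3)))
  c=max(cv2.findContours(k,cv2.RETR_EXTERNAL,cv2.CHAIN_APPROX_NONE)[0],key=cv2.contourArea)
  P=ray(i,c[:,0,:],.022)
  hull=cv2.convexHull((P[:,:2]*1000).astype(np.float32))
  (cx,cy),(a,b),t=cv2.minAreaRect(hull);print(n,'rect',cx,cy,a,b,t)
  q=cv2.approxPolyDP(cv2.convexHull(c),6,True)[:,0];print(q.tolist(),np.round(ray(i,q,.022)*1000).tolist())
  o=cv2.resize(im[y:y+h,x:x+w],(w*4,h*4),interpolation=cv2.INTER_CUBIC)
  cv2.imwrite(f'pics/{n}_crop.png',o)
E
```

```text
scene rect 625.095947265625 -81.15293884277344 246.0176239013672 359.6791076660156 14.099714279174805
[[264, 179], [297, 238], [183, 283], [162, 227], [166, 211]] [[470.0, 61.0, 22.0], [702.0, 113.0, 22.0], [785.0, -223.0, 22.0], [599.0, -272.0, 22.0], [544.0, -258.0, 22.0]]
side rect 615.7313232421875 -89.70429992675781 249.2733612060547 374.2121276855469 14.181121826171875
[[240, 191], [299, 174], [368, 236], [299, 264]] [[463.0, 62.0, 22.0], [689.0, 118.0, 22.0], [763.0, -243.0, 22.0], [541.0, -296.0, 22.0]]
```

View pics/scene_crop.png

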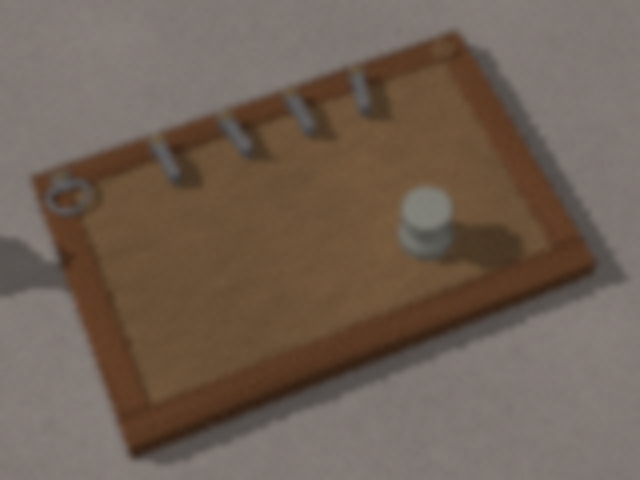

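View pics/side_crop.png

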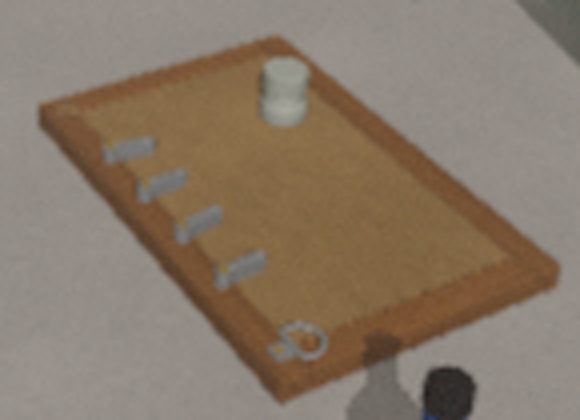

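Both views agree: the frame is yawed about 14° with its centre near (620,-82) mm, and the ring is at the -y end. So button 3 comes first and the sweep runs towards frame -y. I'll compute the first move, to a wrist view over the row with the fingers shut and tool y along the frame's y.

```bash
cat >> h.py <<'E'
from scipy.spatial.transform import Rotation as R
def rel(s,p,Rt):   # shift mm, rotvec deg in the tool frame of state s
    R0=R.from_quat(s['tool_rot']);return np.round(R0.inv().apply(np.array(p)-s['eef_pos'])*1000,1),np.round(np.degrees((R0.inv()*Rt).as_rotvec()),1)
def fr(C,yaw,p): return np.array([*(R.from_euler('z',yaw,degrees=True).apply([p[0],p[1],0])[:2]+C),p[2]])
def tool(yaw): # tool y along frame +y, pointing down
    c,s_=np.cos(np.radians(yaw)),np.sin(np.radians(yaw));y=np.array([-s_,c,0]);z=np.array([0,0,-1.]);return R.from_matrix(np.c_[np.cross(y,z),y,z])
E
python3 - <<'E'
from bench import env
from h import *
s=env.read_state();i=env.camera_info('wrist');E=np.array(i['extrinsics']);R0=R.from_quat(s['tool_rot'])
print('cam in tool',R0.inv().apply(E[:3,3]-s['eef_pos'])*1000,'look',R0.inv().apply(-E[:3,2]),'f',i['intrinsics'][0][0])
si=env.camera_info('scene');print('bottle,tub,pot',ray(si,[[107,236],[383,190]],0)[:,:2],ray(si,[256,232],.02)[:,:2])
C=np.array([.620,-.082])
for p in([-.06,.16,.2],[-.06,0,.2]):
  P=fr(C,14.1,p);print(P,rel(s,P,tool(14.1)))
E
```

```text
cam in tool [  82.37162525   -0.32343735 -178.82203361] look [-0.28508625  0.00104222  0.9585013 ] f 295.6385431686325
bottle,tub,pot [[ 0.58920944 -0.43677182]
 [ 0.56212232  0.44276453]] [[ 0.66093123 -0.00096885]]
[0.52282928 0.05856262 0.2       ] (array([-467.7, -433.8,    5.4]), array([ -0.1,  -0. , -34.9]))
[ 0.56180768 -0.0966169   0.2       ] (array([-559.4, -565. ,    5.6]), array([ -0.1,  -0. , -34.9]))
```

Call:
carry_out([
  [-45,-45,5,0,0,-8,0],
  [-90,-90,5,0,0,-16,0],
  [-140,-140,5,0,0,-24,0],
  [-190,-185,5,0,0,-32,0],
  [-240,-230,5,0,0,-35,0],
  [-280,-275,5,0,0,-35,0],
  [-320,-310,5,0,0,-35,0],
  [-360,-345,5,0,0,-35,0],
  [-400,-380,5,0,0,-35,0],
  [-440,-415,5,0,0,-35,0],
  [-480,-450,5,0,0,-35,0],
  [-515,-485,5,0,0,-35,0],
])

```text
t: 1.3
eef_pos: [0.5013, 0.0887, 0.2006]
tool_rot: [-0.123, 0.992, 0.0, 0.0]
contact_force: [0.7, 0.3, 0.7]
width: 0.0022
grasp_force: 0.0
```

```bash
python3 - <<'E'
from bench import env
from h import *
s=env.read_state();print(s['t'],s['eef_pos'],s['qpos'].round(2) if hasattr(s['qpos'],'round') else s['qpos'],s['width'])
C=np.array([.620,-.082]);print(rel(s,fr(C,14.1,[-.06,.02,.2]),tool(14.1)))
E
```

```text
1.3 [0.50132617 0.08871892 0.20057648] [-0.57  0.16  0.3   1.99 -0.06  1.    1.57] 0.0022445711484403484
(array([ -13.3, -174.5,    0.6]), array([0. , 0. , 0.1]))
```

Call:
carry_out([
  [-5,-45,0,0,0,0,0],
  [-10,-90,0,0,0,0,0],
  [-13,-135,0,0,0,0,0],
  [-13,-175,0,0,0,0,0],
  [-13,-175,0,0,0,0,0],
  [-13,-175,0,0,0,0,0],
  [-13,-175,0,0,0,0,0],
])

```text
t: 2.0
eef_pos: [0.556, -0.0747, 0.2002]
tool_rot: [-0.124, 0.992, 0.0, -0.0]
contact_force: [-0.2, 0.5, -0.0]
width: 0.0005
grasp_force: 0.0
```

```bash
python3 - <<'E'
from bench import env
from h import *
import json
s=env.read_state();i=env.camera_info('wrist');im=env.capture('wrist')
cv2.imwrite('pics/wrist.png',im)
json.dump({k:np.array(i[k]).tolist() for k in('intrinsics','extrinsics')},open('wi.json','w'))
print(s['t'],s['eef_pos'])
C=np.array([.620,-.082]);f=lambda x,y,z=.022:proj(i,fr(C,14.1,[x,y,z]))[0].round().tolist()
print('predicted pivots (top)',[f(-.103,y,.0345) for y in(-.0825,-.0275,.0275,.0825)],'corners',f(-.12,-.18),f(-.12,.18),'tcp',proj(i,s['eef_pos']).round())
E
```

```text
2.0 [ 0.55602213 -0.07474583  0.20023084]
predicted pivots (top) [[165.0, 134.0], [212.0, 134.0], [260.0, 134.0], [308.0, 134.0]] corners [84.0, 118.0] [389.0, 119.0] tcp [[256. 229.]]
```

View pics/wrist.png

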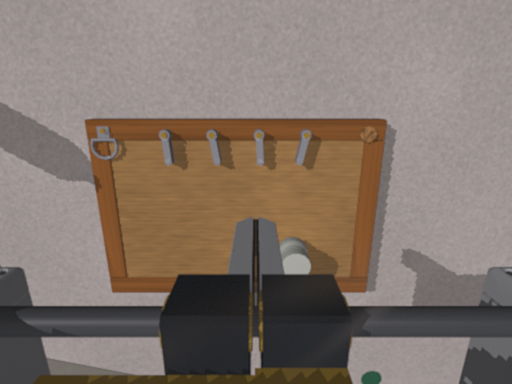

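The wrist view confirms the layout. The ring is at the left (105,145), which is frame -y, and the bumper is at the right (369,135). The hubs are at (165,135), (212,135), (259,134) and (306,134), within 2 px of the prediction. I'll refine from the bar's outer edge and the hubs.

```bash
python3 - <<'E'
from bench import env
from h import *
import json
i=json.load(open('wi.json'));im=cv2.imread('pics/wrist.png')
hsv=cv2.cvtColor(im,cv2.COLOR_BGR2HSV);m=cv2.inRange(hsv,(3,90,40),(22,255,255));m[215:]=0
k=max(cv2.findContours(m,cv2.RETR_EXTERNAL,cv2.CHAIN_APPROX_NONE)[0],key=cv2.contourArea)[:,0]
cols=np.arange(100,376);top=np.array([k[k[:,0]==c,1].min() for c in cols])
P=ray(i,np.c_[cols,top-.5],.022)[:,:2]*1000
vx,vy,x0,y0=cv2.fitLine(P.astype(np.float32),cv2.DIST_HUBER,0,.01,.01).ravel()
yaw=np.degrees(np.arctan2(-vx,vy)) if vy>0 else np.degrees(np.arctan2(vx,-vy))
u=np.array([-np.sin(np.radians(yaw)),np.cos(np.radians(yaw))]);n=np.array([u[1],-u[0]])
print('yaw',yaw,'edge n',n@[x0,y0],'=> pivot n',n@[x0,y0]+17)
# hubs: brass screw/steel blobs near the predicted pivots
g=hsv[:,:,1]<80
st=(g*255).astype(np.uint8)
b=[]
for x in(165,212,259,306):
  w=st[127:145,x-10:x+10]; cc=cv2.findContours(w,cv2.RETR_EXTERNAL,cv2.CHAIN_APPROX_NONE)[0]
  q=np.vstack(cc)[:,0]+[x-10,127];t=q[:,1].min(); r=q[q[:,1]<=t+8]
  b.append([(r[:,0].min()+r[:,0].max())/2,t-.5]); 
H=ray(i,b,.0345)[:,:2]*1000   # outer edge of hub top: pivot = +6 inwards
print('hub px',b);print('hub n (+6)',H@n+6,'along u',H@u,np.diff(H@u))
l=k[(k[:,1]>150)&(k[:,1]<200)];
E
```

```text
yaw 14.214296 edge n 460.83655 => pivot n 477.83655
hub px [[np.float64(165.0), np.float64(128.5)], [np.float64(211.5), np.float64(128.5)], [np.float64(259.0), np.float64(128.5)], [np.float64(305.5), np.float64(128.5)]]
hub n (+6) [477.2572848  477.25954074 477.26184614 477.26410392] along u [-313.20950889 -259.80046146 -205.2206474  -151.76815096] [53.40904743 54.57981405 53.45249645]
```

```bash
cat > go.py <<'E'
from bench import env
from h import *
s=env.read_state();a=np.radians(14.2);u=np.array([-np.sin(a),np.cos(a)]);n=np.array([u[1],-u[0]])
def at(nn,uu,z): return np.array([*((n*nn+u*uu)/1000),z/1000])
print(s['t'],'n,y_frame,z',n@s['eef_pos'][:2]*1000,u@s['eef_pos'][:2]*1000+232.5,s['eef_pos'][2]*1000,'F',s['contact_force'])
for y in(120,-115): print(y,rel(s,at(495.5,-232.5+y,26.5),tool(14.2)))
E
python3 go.py
```

```text
2.05 n,y_frame,z 520.824413883727 23.919412293628397 200.33718629184767 F [ 0.36240882  0.30150593 -0.15318293]
120 (array([ 25.2,  96. , 173.9]), array([ 0. , -0. ,  0.1]))
-115 (array([  25.4, -139. ,  173.8]), array([ 0. , -0. ,  0.1]))
```

Call:
carry_out([
  [13,48,0,0,0,0,0],
  [25,96,0,0,0,0,0],
  [25,96,40,0,0,0,0],
  [25,96,80,0,0,0,0],
  [25,96,115,0,0,0,0],
  [25,96,135,0,0,0,0],
  [25,96,145,0,0,0,0],
  [25,96,145,0,0,0,0],
  [25,96,145,0,0,0,0],
])

```text
t: 2.95
eef_pos: [0.509, 0.0116, 0.0563]
tool_rot: [-0.123, 0.992, 0.0, 0.0]
contact_force: [0.7, -0.3, -0.1]
width: 0.0006
grasp_force: 0.0
```

```bash
python3 go.py
```

```text
2.95 n,y_frame,z 496.30238505576773 118.86621004439232 56.32430703041993 F [ 0.71810917 -0.29429197 -0.14929916]
120 (array([ 0.8,  1.1, 29.8]), array([ 0. ,  0.1, -0. ]))
-115 (array([   0.8, -233.9,   29.8]), array([ 0. ,  0.1, -0. ]))
```

Call:
carry_out([
  [1,1,12,0,0,0,0],
  [1,1,22,0,0,0,0],
  [1,1,29,0,0,0,0],
  [1,1,29,0,0,0,0],
  [1,-5,29,0,0,0,0],
  [1,-13,29,0,0,0,0],
  [1,-21,29,0,0,0,0],
  [1,-29,29,0,0,0,0],
  [1,-37,29,0,0,0,0],
  [1,-45,29,0,0,0,0],
  [1,-53,29,0,0,0,0],
  [1,-60,29,0,0,0,0],
])

```text
t: 4.15
eef_pos: [0.5224, -0.0482, 0.0265]
tool_rot: [-0.123, 0.992, -0.0, -0.0]
contact_force: [1.2, 0.7, 0.2]
width: 0.0007
grasp_force: 0.4
```

```bash
python3 go.py; python3 - <<'E'
from bench import env
import cv2
im=env.capture('wrist');cv2.imwrite('pics/w2.png',im)
E
```

```text
4.15 n,y_frame,z 494.5733047435289 57.61485916511245 26.475593411873255 F [1.15096526 0.67791544 0.22862739]
120 (array([-0.8, 62.4, -0. ]), array([-0. , -0. , -0.1]))
-115 (array([  -1.1, -172.6,    0. ]), array([-0. , -0. , -0.1]))
```

View pics/w2.png

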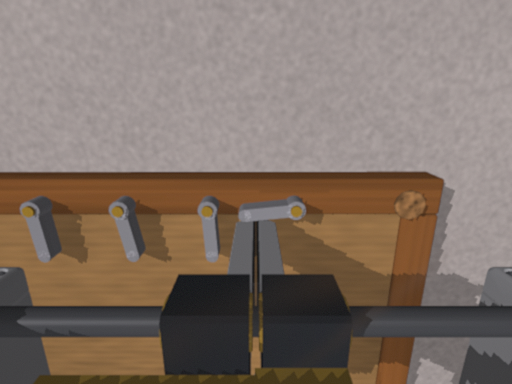

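The picture shows button 3 (hub 297,211; tip 247,214) now almost along the bar, pointing towards the ring, with light force. Button 2 (208,211) is next, so I'll carry on.

Call:
carry_out([
  [0,-8,0,0,0,0,0],
  [0,-16,0,0,0,0,0],
  [0,-24,0,0,0,0,0],
  [0,-32,0,0,0,0,0],
  [0,-40,0,0,0,0,0],
  [0,-48,0,0,0,0,0],
  [0,-56,0,0,0,0,0],
  [0,-64,0,0,0,0,0],
  [0,-72,0,0,0,0,0],
  [0,-80,0,0,0,0,0],
  [0,-88,0,0,0,0,0],
  [0,-96,0,0,0,0,0],
])

```text
t: 5.4
eef_pos: [0.5459, -0.141, 0.0265]
tool_rot: [-0.123, 0.992, -0.0, 0.0]
contact_force: [0.4, 0.9, 0.1]
width: 0.0009
grasp_force: 0.6
```

```bash
python3 go.py
```

```text
5.4 n,y_frame,z 494.658942215295 -38.137055728850896 26.49646996061441 F [0.41484634 0.93339671 0.07284058]
120 (array([ -0.7, 158.1,  -0. ]), array([-0.,  0., -0.]))
-115 (array([ -0.9, -76.9,   0. ]), array([-0.,  0., -0.]))
```

Next I'll finish the sweep to -77, back off slightly inwards, and lift.

Call:
carry_out([
  [0,-8,0,0,0,0,0],
  [0,-16,0,0,0,0,0],
  [0,-24,0,0,0,0,0],
  [0,-32,0,0,0,0,0],
  [0,-40,0,0,0,0,0],
  [0,-48,0,0,0,0,0],
  [0,-56,0,0,0,0,0],
  [0,-64,0,0,0,0,0],
  [0,-71,0,0,0,0,0],
  [0,-77,0,0,0,0,0],
  [0,-77,0,0,0,0,0],
  [-4,-77,0,0,0,0,0],
])

```text
t: 6.6
eef_pos: [0.5679, -0.2143, 0.0264]
tool_rot: [-0.123, 0.992, 0.0, -0.0]
contact_force: [-0.3, 0.5, 0.3]
width: 0.0007
grasp_force: 0.0
```

Call:
carry_out([
  [-2,0,-5,0,0,0,0],
  [-4,0,-20,0,0,0,0],
  [-10,20,-50,0,0,0,0],
  [-20,50,-90,0,0,0,0],
  [-25,85,-125,0,0,0,0],
  [-25,115,-150,0,0,0,0],
  [-25,115,-150,0,0,0,0],
  [-25,115,-150,0,0,0,0],
  [-25,115,-150,0,0,0,0],
])

```text
t: 7.5
eef_pos: [0.5643, -0.0971, 0.1765]
tool_rot: [-0.123, 0.992, -0.0, -0.0]
contact_force: [-0.6, -0.2, -0.9]
width: 0.0003
grasp_force: 0.0
```

```bash
python3 go.py; python3 - <<'E'
from bench import env
import cv2
im=env.capture('wrist');cv2.imwrite('pics/w3.png',im)
E
```

```text
7.5 n,y_frame,z 523.221093556511 -0.07582496004192762 176.5072077394085 F [-0.55333523 -0.1993941  -0.86966864]
120 (array([ 27.8, 120.1, 150. ]), array([-0. , -0. , -0.1]))
-115 (array([  27.5, -114.9,  150. ]), array([-0. , -0. , -0.1]))
```

View pics/w3.png

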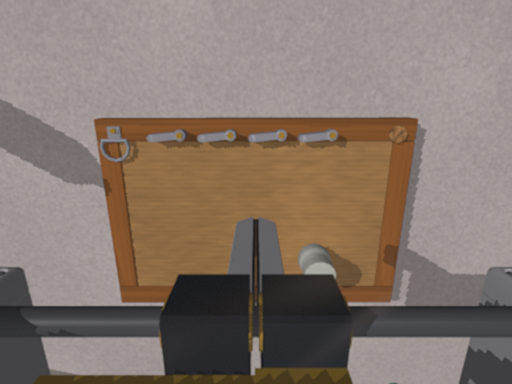

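All four buttons lie along the bar with their tips at (150,138), (201,138), (252,138) and (303,138), pointing to the ring at (115,145). The pot looks undisturbed, and the arm is clear.

```bash
python3 -c "
from bench import env
print(env.sign_off())"
```

```text
the job is handed in; nothing more can be done
None
```

All four turn buttons were pushed round in order, starting with the one farthest from the ring; they now lie nearly along the bar (about 85° by eye) with their tips towards it, the pot looks undisturbed, measured force between moves stayed under about 2 N, the arm finished clear, and the job is handed in.

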